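# Open the travel-bolted washroom locker

## Robot

A 6-joint arm with a two-finger parallel gripper is mounted at the origin on the work surface. World frame = base frame: x ahead of the robot, y to its left, z up, the work surface at z = 0. Lengths are in mm, angles in degrees, forces in N, time in s.
With the tool pointing down it reaches from about 350 to 850 mm from the base axis. Payload 8.1 kg.
Tool frame: the origin (TCP) lies on the centre line of the jaws, within the pads' length; the fingertips stand 19 mm ahead of it and the grasp point (between the pads) is the TCP (r.tip_reach is the z of the fingertips in the tool frame, in mm); z points along the fingers, y is the line along which they close (so a half turn about z gives the same grasp; the last joint's range is limited). The gripper opens to 85 mm and grips with 20 to 120 N. Pads are 22 mm wide; open, the fingers measure 114 mm over their backs; the gripper's body (76 mm by 85 mm) begins 54 mm behind the grasp point. The pads swing forward as they close: fully open they stand 13 mm farther back than shut.
Start: joints at [-76.685, 7.471, 85.268, -0, 87.261, -4.893], TCP at [187.507, -569.953, 250.292] pointing down, gripper open.
Joint ranges: [-169.43, 169.43], [-51.17, 129.36], [1.28, 143.12], [-76.62, 256.62], [0, 156.53], [-152.29, 152.29]. Speed limits (degrees/s): [136.94, 136.94, 159.86, 180, 180, 180].

## Interface

Orientations are given as [roll, pitch, yaw] about the fixed x, y, z axes, in that order (R = Rz(yaw) Ry(pitch) Rx(roll)).
In Python, from bench import r gives the robot as it stands. The module is installed in compiled form; this text tells all that it offers.
- The arm moves only by the shell command python3 -m handwheel 'ROWS' [FORCE]. ROWS is JSON, a list of rows, each a list of 7 numbers: the shift along the tool's x, y, z in m, then the turn, a rotation vector about the tool's x, y, z in degrees, then the finger opening in m, from 0 to 0.0854. In form: [[tx, ty, tz, ax, ay, az, claw], ...]. A call has 1 to 8 rows; each row shifts and turns the commanded pose from where the row before left it, along the tool's axes as they then stand; what a row does not reach is not made up. A row lasts 1/12 s, in which the tool goes at most 41.7 mm and 7.16 degrees, less where a joint would pass 70% of its speed; a pose out of reach is approached as far as the arm can. A call with a gripper value outside its range is refused whole. The fingers move at their own pace and stop on an object; FORCE is the grip in N (left out, the last holds). Time passes only in rows, so rows that do not move let the fingers close. It gives the time, the measured TCP pose, the force, the opening and the grip force at its end, in the units of the state.
- r.sense(): the state, without advancing time (a new reading comes with each control period).
- r.snapshot(name): name is "side" or "top"; returns (picture, depth): 480x640x3 uint8, blue, green, red; 480x640 float32, mm along the optical axis (not along the pixel's ray), 0 where there is no reading.
- r.calibration(name): a dict with "vfov" (degrees; the focal length in pixels is half the picture's height over the tangent of half this angle, whatever the lens; pixels are square), "cx", "cy" (the principal point, pixels), "dist" ([k1, k2, p1, p2, k3] as OpenCV has them; the pictures are not rectified), "rvec" (rotation vector, rad) and "tvec" (3), from world to camera coordinates, as OpenCV has them. Camera axes: x right, y down, z forward; pixel columns grow to the right and rows downward; lengths in mm; the calibration is good to about 2 mm. A picture is of the moment at which its call begins. calibration takes no time and is no camera call.
- r.hand_in(): hands the job in; it is judged then, once.
The state is a dict: "time": time; "joint_pos": joint angles; "qd": joint speeds; "joint_efforts": joint torques, N m; "tool_pos": TCP position; "tcp_rot": TCP orientation; "ft_force": force on the tool from outside, world axes, zero at the start; "wrist_torque": the same for the moment, N m; "finger_gap": finger opening in mm; "grip_force": force on a finger pad.
Only numpy, scipy, OpenCV 4.12 (cv2) and the standard library are available. Lean on these libraries where they do the work, as an engineer would, in place of code of your own. Each camera call takes 0.05 s, during which the arm holds its last target. There are 200 camera calls.

## Task

Unbolt and open the low locker on the washroom counter: draw the sprung travel bolt back by its upright handle, out of the bore in the lid's lug, feel for the side notch hidden inside the lock, and swing the handle over to the left (as the robot sees it) into it so that the bolt stays parked by itself. Then slide the lid fully open. Leave the toiletries around it where they stand.

Things in the scene. Friction and masses are not known exactly. Their poses are not given: they have to be found in the camera images.
- locker: Fixed low grey locker, 280 (x) x 340 (y) x 55 mm high, moved and turned from run to run. Origin on the counter; it spans x -150 to +130, y -170 to +170 mm. Its -x side faces the robot; +y is to the robot's left at yaw 0. The front part (x below -5) is a flat deck at z = 55 that carries the lock; behind it, at y below 0, is the compartment under the lid.
- lock (a point): Lock: aluminium block on the locker's deck, 128 (x) x 56 (y) mm, x -145 to -17, top at z = 89; the point is the middle of its top, locker (-81, -80, 89) mm. The bolt, a steel rod of diameter 10 along x, lies half sunk in its top, with a steel strap over it near each end (x = -22 and -139, 30 mm wide, tops at z = 100). A hidden gate inside holds the side notch.
- bolt (a joint): Draw of the bolt along the locker's -x (towards the robot): 0 = home, tip 24 mm deep in the bore of the lid's lug; 0.062 m = stop. A spring pushes it home with 3.6 N at 0, rising to 7.3 N at the stop. The lid is locked until the draw exceeds 0.025.
- handle (a joint): Swing of the handle about the bolt: 0 = upright, 0.7 rad (stop) = knob leaned to the locker's +y. Friction 0.5 N at the knob, no spring. Stops at about 0.05 rad except at the notch, whose middle lies at a draw of 0.036 to 0.052 m, unseen, new each run, with 3 mm play each way: lean on the knob lightly while drawing and it drops in. Swung past 0.5 and let go, it stays parked.
- knob (a point): Centre of the handle's knob, an upright steel cylinder of diameter 16, 24 mm high, on an 8 mm stem; 36 mm from the bolt's axis. With the bolt home it is at locker (-65, -80, 125) mm; the lid's lug begins 53 mm behind it (+x). Fully swung it is 23 mm to the side and 8 mm lower. It can be pushed with the fingertips; the space around it is free above z = 100 mm.
- lid (a joint): Slide of the lid to the locker's +y, 0 = shut, 0.15 m = fully open (stop). About 1.5 N of friction; it stays where it is left.
- lid_bar (a point): Middle of the top of the push bar on the lid: 90 mm along x, 12 along y, 22 above the lid; shut, it is at locker (67.5, -111.5, 86) mm with 50 mm of bare lid on its -y side. The lid is white, 130 (x) x 168 (y) x 8 mm, top at z = 64; its bored lug stands at its front edge, x -12 to +12, 30 mm wide, top at z = 99.
- jar: Bystander: amber glass jar, diameter 40, height 45, standing on the locker's front deck left of the lock; sizes in mm, origin at the centre of its underside.
- soapbox: Bystander: white soap box, 60 x 90 x 28 high, on the locker's front deck at its left end; sizes in mm, origin at the centre of its underside.
- bottle: Bystander: grey plastic bottle, diameter 44, height 125, standing close to the locker's right side; sizes in mm, origin at the centre of its underside.
- carton: Bystander: orange carton, 40 x 60 x 90 high, standing close to the locker's left side; sizes in mm, origin at the centre of its underside.
- mug: Bystander: white tumbler, diameter 72, height 90, to the right of the locker; sizes in mm, origin at the centre of its underside.
- can: Bystander: aluminium spray can, diameter 52, height 140, to the right of the locker; sizes in mm, origin at the centre of its underside.
- pack: Bystander: green packet of wipes, 70 x 120 x 30 high, to the right of the locker; sizes in mm, origin at the centre of its underside.

How it is judged:
By the outcome, as a careful person would: the job done as asked, in the order asked, and still so for the second after the job is handed in, with the robot touching nothing.
It also fails if it takes over 51 s, if anything falls off the work surface, if the arm or the gripper's body presses on something with over 40 N, if the wrist force passes 120 N, or if a joint passes its speed limit or range.

## Working session

There is one attempt and no reset: what is moved stays moved. The work goes in short steps, Python scripts to look and compute and a shell command to move; the robot and the scene stay as the last step left them, time stands still between calls to the robot, and variables do not carry over. Pictures are saved under pics/ and viewed, at most 11 in all, crops included, and the job is handed in when it is done.

```bash
mkdir -p pics
python3 - <<'E'
from bench import r
import cv2,numpy as np
for n in("top","side"):
    p,d=r.snapshot(n); cv2.imwrite(f"pics/{n}0.png",p); np.save(f"{n}0.npy",d)
    c=r.calibration(n); print(n,c); R=cv2.Rodrigues(np.array(c["rvec"]))[0]; print(-R.T@np.array(c["tvec"]).ravel(),(d>0).mean())
print(r.sense(), r.tip_reach)
E
```

```text
top {'vfov': 54.83915349410936, 'cx': 313.74668148935035, 'cy': 228.21721457062037, 'dist': array([-0.11488404,  0.        ,  0.        ,  0.        ,  0.        ]), 'rvec': array([ 2.15782621, -2.11542329,  0.11315033]), 'tvec': array([-73.60775051, 535.18550993, 958.81892768])}
[ 401.95638027  -94.40392852 1020.14427102] 0.9958951822916666
side {'vfov': 48.41809562765159, 'cx': 323.15313579405625, 'cy': 239.24614005886707, 'dist': array([-0.16464667,  0.        ,  0.        ,  0.        ,  0.        ]), 'rvec': array([ 0.17183823, -2.89072562,  1.1351537 ]), 'tvec': array([ 529.43463034,  152.8073526 , 1110.43631453])}
[462.90656644 700.39808441 912.07453508] 0.9958919270833333
{'time': 0.1, 'joint_pos': array([-7.66831471e+01,  7.51077740e+00,  8.53240517e+01, -2.14924514e-03,
        8.72622709e+01, -4.89255502e+00]), 'qd': array([ 0.02942942, -0.17349081, -0.21364519, -0.04309754,  0.04352019,
        0.00883257]), 'joint_efforts': array([ 5.60078443e-04, -5.70955217e+01, -5.01941442e+01, -2.85224569e-04,
        8.16633197e-03,  6.78800461e-05]), 'tool_pos': array([ 187.39871283, -569.48435955,  249.3396508 ]), 'tcp_rot': array([-1.79903071e+02, -6.14261644e-03,  1.82095072e+01]), 'ft_force': array([ 1.02363957,  0.11345062, -0.73921309]), 'wrist_torque': array([0.01397408, 0.05789553, 0.00935047]), 'grip_force': 0.0, 'finger_gap': 85.18338197765308} 19.0
```

View pics/top0.png

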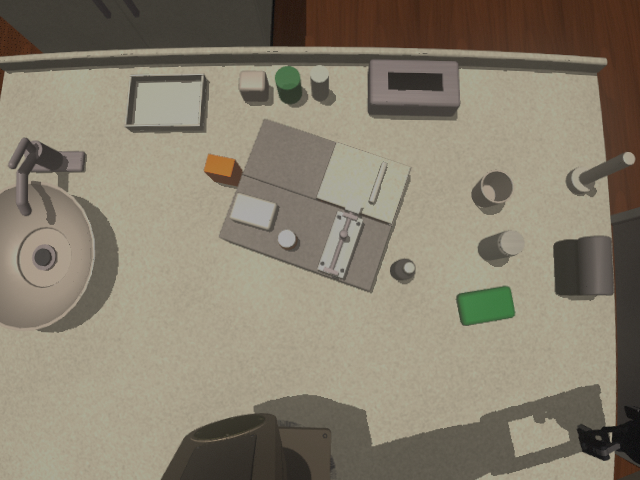

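View pics/side0.png

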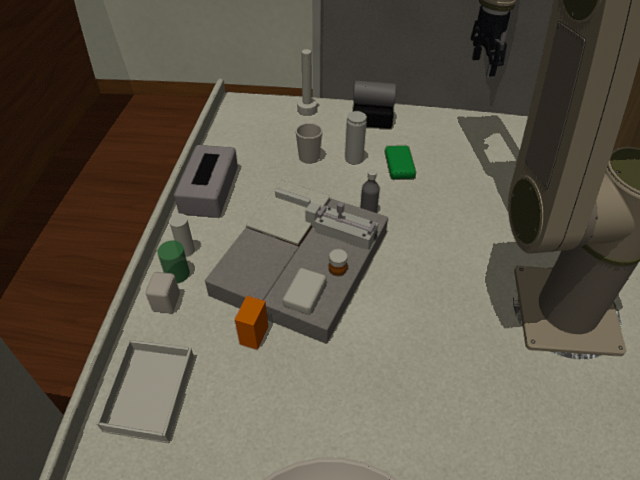

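The top view shows the locker turned clockwise: corners near (265,120), (410,168), (372,292) and (220,238). The lock is around (341,243) and the knob near (343,234). The lid bar runs (384,165)-(372,202), the jar is at (287,239), the bottle at (403,269) and the carton at (221,168). The side view agrees, with the knob near (340,210). Next I fit the locker pose from depth and colour.

```bash
cat > h.py <<'E'
import cv2,numpy as np
from bench import r
def cam(n):
    c=r.calibration(n); f=240/np.tan(np.radians(c["vfov"]/2))
    K=np.array([[f,0,c["cx"]],[0,f,c["cy"]],[0,0,1]]); R=cv2.Rodrigues(np.array(c["rvec"]))[0]
    return K,np.array(c["dist"]),R,np.array(c["tvec"]).ravel()
def rays(n,uv):
    K,D,R,t=cam(n); q=cv2.undistortPoints(np.array(uv,float).reshape(-1,1,2),K,D).reshape(-1,2)
    return -R.T@t, np.c_[q,np.ones(len(q))]@R
def cloud(n,d):
    v,u=np.mgrid[:480,:640]; o,k=rays(n,np.c_[u.ravel(),v.ravel()])
    return (o+k*d.reshape(-1,1)).reshape(480,640,3)
def plane(n,uv,z):
    o,k=rays(n,uv); return o+k*((z-o[2])/k[:,2])[:,None]
def proj(n,P):
    K,D,R,t=cam(n); return cv2.projectPoints(np.array(P,float).reshape(-1,3),cv2.Rodrigues(R)[0],t,K,D)[0].reshape(-1,2)
E
python3 - <<'E'
from h import *
d=np.load("top0.npy"); P=cloud("top",d); z=P[...,2]
tab=(z[300:380,150:300]); print("table z",np.median(tab))
m=((z>46)&(z<74)).astype(np.uint8)
m[:, :190]=0
m=cv2.morphologyEx(m,cv2.MORPH_OPEN,np.ones((3,3)))
n,l,s,c=cv2.connectedComponentsWithStats(m); i=1+np.argmax(s[1:,4]); print(s[i])
Q=P[l==i][:,:2].astype(np.float32); rc=cv2.minAreaRect(Q); print(rc)
b=cv2.boxPoints(rc); print(b)
# lid bar: z 80..92
for nm,lo,hi,win in(("bar",80,92,(345,150,405,215)),("knob",125,145,(320,200,370,260)),("lug",94,103,(335,190,375,225)),("lockparts",84,94,(310,200,375,285))):
    x0,y0,x1,y1=win; mm=np.zeros((480,640),bool); mm[y0:y1,x0:x1]=True; mm&=(z>lo)&(z<hi)
    q=P[mm]; 
    if len(q): print(nm,len(q),q.mean(0),cv2.minAreaRect(q[:,:2].astype(np.float32)))
p=cv2.imread("pics/top0.png"); cv2.imwrite("pics/c1.png",cv2.resize(p[140:310,200:430],None,fx=3.4,fy=3.4,interpolation=cv2.INTER_CUBIC))
p=cv2.imread("pics/side0.png"); cv2.imwrite("pics/c2.png",cv2.resize(p[170:270,260:400],None,fx=5.5,fy=5.5,interpolation=cv2.INTER_CUBIC))
E
```

```text
table z 0.5392029888510024
[  219   120   192   170 16534]
((591.2005004882812, -65.07937622070312), (340.435546875, 281.812255859375), 71.66686248779297)
[[ 403.90567  -182.3367  ]
 [ 671.4142   -270.97836 ]
 [ 778.49536    52.177948]
 [ 510.98682   140.81961 ]]
bar 257 [ 625.40511854 -191.96843723   85.98928809] ((610.0276489257812, -180.79544067382812), (35.74120330810547, 133.77206420898438), 53.85042953491211)
knob 57 [ 512.55567521 -122.89330347  135.91958827] ((512.9600830078125, -123.04531860351562), (13.555293083190918, 15.704980850219727), 44.70102310180664)
lug 255 [ 568.20630954 -141.27041785   99.23251799] ((561.7481689453125, -139.0894317626953), (29.848358154296875, 52.07622528076172), 71.48822021484375)
lockparts 1507 [ 498.11181069 -118.26659015   89.71431719] ((519.7652587890625, -126.31079864501953), (62.1478157043457, 176.4506378173828), 68.23897552490234)
```

View pics/c1.png

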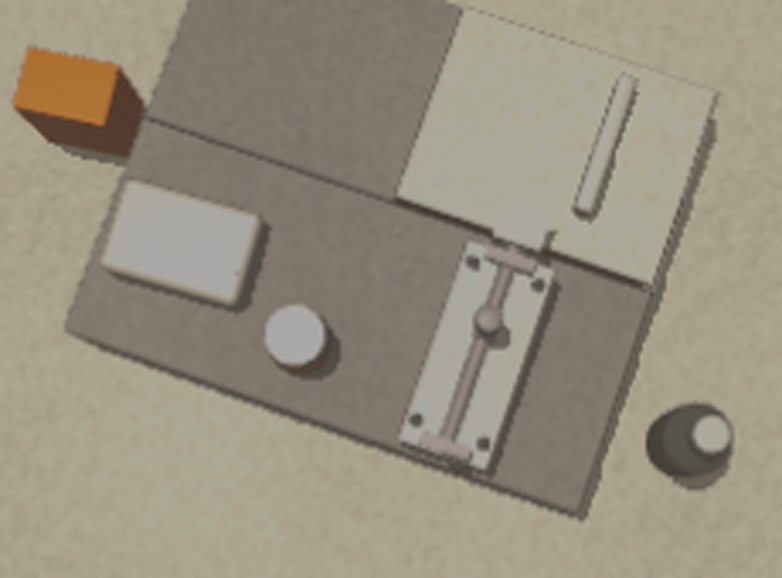

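View pics/c2.png

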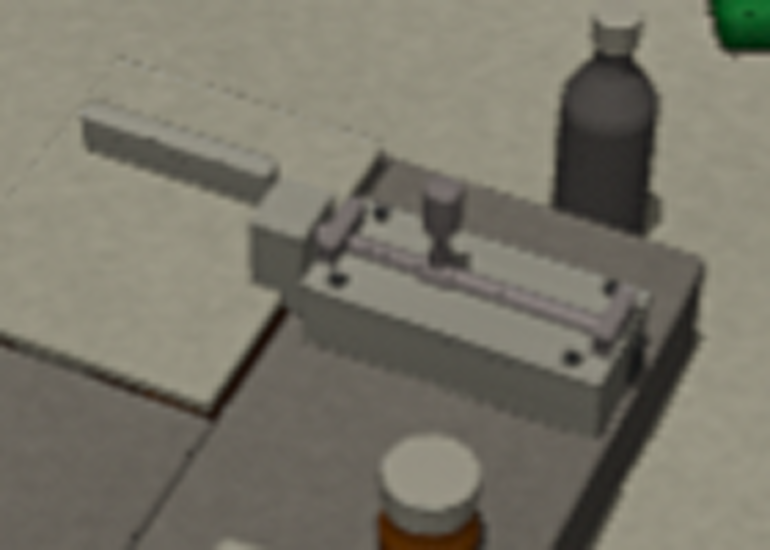

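The crops show the bolt home and the handle upright, with the knob at crop (487,320) and clear space around it. The depth fit gives yaw -18.3° and origin about (600.7, -68.2). That predicts the knob at (513.8, -123.7), and I measured (512.6, -122.9). The sizes match too: 340x282 found against 340x280 given. I'll turn the tool so the jaws close along the locker's x, then move over the knob.

```bash
cat > st.py <<'E'
# state in locker axes (mm), tool x = locker +y, tool y = locker +x
from bench import r
import numpy as np
s=r.sense(); a=np.radians(-18.33); c,n=np.cos(a),np.sin(a); R=np.array([[c,-n],[n,c]])
O=np.array([600.4,-67.9]); L=R.T@(s["tool_pos"][:2]-O); F=R.T@s["ft_force"][:2]
print("t%.2f L(%.1f %.1f %.1f) rot %s F(%.1f %.1f %.1f) gap %.1f grip %.1f"%(s["time"],*L,s["tool_pos"][2],np.round(s["tcp_rot"],1),*F,s["ft_force"][2],s["finger_gap"],s["grip_force"]))
E
python3 -m handwheel '[[0,0,0,0,0,-6.7,0.05],[0,0,0,0,0,-6.7,0.05],[0,0,0,0,0,-6.7,0.05],[0,0,0,0,0,-6.7,0.05],[0,0,0,0,0,-6.7,0.05],[0,0,0,0,0,-6.7,0.05],[0,0,0,0,0,-6.7,0.05],[0,0,0,0,0,-6.6,0.05]]' 20
python3 st.py
```

```text
time: 0.77
tool_pos: [187.4, -569.6, 249.7]
tcp_rot: [-180.0, -0.1, 72.0]
ft_force: [1.1, 1.1, 0.1]
finger_gap: 50.4
grip_force: 0.0
t0.77 L(-234.2 -606.2 249.7) rot [-1.8e+02 -1.0e-01  7.2e+01] F(0.7 1.4 0.1) gap 50.4 grip 0.0
```

```bash
python3 -m handwheel '[[0.033,0.0106,0.003,0,0,0,0.05],[0.033,0.0106,0.003,0,0,0,0.05],[0.033,0.0106,0.003,0,0,0,0.05],[0.033,0.0106,0.003,0,0,0,0.05],[0.033,0.0106,0.003,0,0,0,0.05],[0.033,0.0106,0.003,0,0,0,0.05],[0.033,0.0106,0.003,0,0,0,0.05],[0.033,0.0106,0.003,0,0,0,0.05]]' >/dev/null
python3 st.py
python3 -m handwheel '[[0.033,0.0106,0.003,0,0,0,0.05],[0.033,0.0106,0.003,0,0,0,0.05],[0.033,0.0106,0.003,0,0,0,0.05],[0.033,0.0106,0.003,0,0,0,0.05],[0.033,0.0106,0.003,0,0,0,0.05],[0.033,0.0106,0.003,0,0,0,0.05],[0.032,0.0106,0.003,0,0,0,0.05],[0,0,0,0,0,0,0.05]]' >/dev/null
python3 st.py
```

```text
t1.43 L(-149.5 -340.6 225.8) rot [-180.    -0.    71.7] F(-0.3 -0.7 0.7) gap 50.0 grip 0.0
t2.10 L(-75.1 -107.1 204.2) rot [-1.799e+02 -1.000e-01  7.190e+01] F(-0.3 -0.5 0.4) gap 50.0 grip 0.0
```

```bash
python3 -m handwheel '[[0.0136,0.005,0.01,0,0,0,0.05],[0.0136,0.005,0.01,0,0,0,0.05],[0,0,0,0,0,0,0.05]]' >/dev/null
python3 st.py
python3 - <<'E'
from h import *
p,d=r.snapshot("side"); cv2.imwrite("pics/s2.png",cv2.resize(p[100:300,240:440],None,fx=3,fy=3,interpolation=cv2.INTER_CUBIC))
E
```

```text
t2.35 L(-66.4 -83.3 182.8) rot [-179.8   -0.    71.8] F(0.5 -0.1 -1.3) gap 50.2 grip 0.0
```

View pics/s2.png

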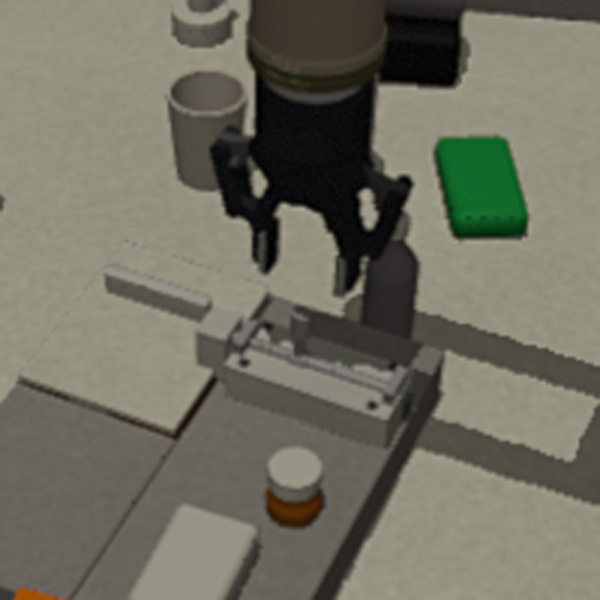

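The jaws at (265,265) and (345,285) straddle the knob at (300,330), centred and clear of everything. I'll lower and pinch lightly.

```bash
python3 -m handwheel '[[0.001,0,0.014,0,0,0,0.05],[0.0,0,0.014,0,0,0,0.05],[0,0,0.014,0,0,0,0.05],[0,0,0.013,0,0,0,0.05],[0,0,0,0,0,0,0.05],[0,0,0,0,0,0,0.05]]' >/dev/null; python3 st.py
python3 -m handwheel '[[0,0,0,0,0,0,0.03],[0,0,0,0,0,0,0.02],[0,0,0,0,0,0,0.01],[0,0,0,0,0,0,0.01],[0,0,0,0,0,0,0.01],[0,0,0,0,0,0,0.01]]' 20 >/dev/null; python3 st.py
```

```text
t2.90 L(-66.1 -84.7 129.8) rot [-179.9    0.    71.7] F(-0.6 0.2 0.4) gap 49.8 grip 0.0
t3.40 L(-65.2 -84.2 131.6) rot [180.    0.   71.7] F(-4.8 -1.5 5.6) gap 15.2 grip 20.6
```

```bash
python3 -m handwheel '[[0,-0.002,0,0,0,0,0.01],[0,-0.003,0,0,0,0,0.01],[0,-0.003,0,0,0,0,0.01],[0,-0.003,0,0,0,0,0.01],[0,-0.003,0,0,0,0,0.01],[0,-0.003,0,0,0,0,0.01],[0,-0.003,0,0,0,0,0.01],[0,0,0,0,0,0,0.01]]' >/dev/null; python3 st.py; python3 -m handwheel '[[0,0,0,0,0,0,0.01]]'>/dev/null; python3 st.py
```

```text
t4.07 L(-84.7 -84.2 131.6) rot [179.8   0.   71.7] F(4.3 -0.8 5.1) gap 14.9 grip 20.8
t4.15 L(-84.6 -84.2 131.6) rot [179.8   0.   71.7] F(4.3 -0.1 6.3) gap 15.3 grip 20.9
```

```bash
python3 -m handwheel '[[0,-0.003,0,0,0,0,0.01],[0,-0.003,0,0,0,0,0.01],[0,-0.003,0,0,0,0,0.01],[0.001,-0.001,0,0,0,0,0.01],[0.001,0,0,0,0,0,0.01],[0.001,0,0,0,0,0,0.01],[0,0,0,0,0,0,0.01]]' >/dev/null; python3 st.py; python3 -m handwheel '[[0,0,0,0,0,0,0.01]]'>/dev/null; python3 st.py
```

```text
t4.73 L(-94.5 -81.8 131.4) rot [1.798e+02 1.000e-01 7.170e+01] F(4.8 -4.2 4.1) gap 15.4 grip 20.7
t4.82 L(-94.5 -81.9 131.4) rot [1.798e+02 1.000e-01 7.170e+01] F(5.6 -3.5 5.2) gap 15.1 grip 20.7
```

```bash
python3 -m handwheel '[[0.001,-0.001,0,0,0,0,0.01],[0,-0.001,0,0,0,0,0.01]]' >/dev/null; python3 st.py
python3 -m handwheel '[[0,-0.001,0,0,0,0,0.01],[0,-0.001,0,0,0,0,0.01]]' >/dev/null; python3 st.py
python3 -m handwheel '[[0,-0.001,0,0,0,0,0.01],[0,-0.001,0,0,0,0,0.01]]' >/dev/null; python3 st.py
python3 -m handwheel '[[0,-0.001,0,0,0,0,0.01],[0,-0.001,0,0,0,0,0.01]]' >/dev/null; python3 st.py
```

```text
t4.98 L(-96.3 -80.9 131.4) rot [1.798e+02 1.000e-01 7.170e+01] F(5.6 -5.2 4.5) gap 15.1 grip 20.7
t5.15 L(-98.3 -80.9 131.4) rot [1.798e+02 1.000e-01 7.170e+01] F(5.6 -3.4 3.7) gap 15.4 grip 20.7
t5.32 L(-100.3 -80.9 131.4) rot [1.798e+02 1.000e-01 7.170e+01] F(6.6 -4.3 3.7) gap 15.5 grip 20.7
t5.48 L(-102.2 -80.9 131.4) rot [1.798e+02 1.000e-01 7.170e+01] F(6.7 -5.1 3.8) gap 15.1 grip 20.7
```

```bash
python3 -m handwheel '[[0.0005,-0.001,0,0,0,0,0.01],[0,-0.001,0,0,0,0,0.01]]' >/dev/null; python3 st.py
python3 -m handwheel '[[0,-0.001,0,0,0,0,0.01],[0,-0.001,0,0,0,0,0.01]]' >/dev/null; python3 st.py
python3 -m handwheel '[[0,-0.001,0,0,0,0,0.01],[0,-0.001,0,0,0,0,0.01]]' >/dev/null; python3 st.py
python3 -m handwheel '[[0,-0.001,0,0,0,0,0.01],[0,-0.001,0,0,0,0,0.01]]' >/dev/null; python3 st.py
```

```text
t5.65 L(-104.2 -80.6 131.4) rot [1.798e+02 1.000e-01 7.170e+01] F(7.0 -5.1 3.2) gap 15.1 grip 20.6
t5.82 L(-106.3 -80.5 131.3) rot [1.798e+02 1.000e-01 7.170e+01] F(6.0 -4.8 3.1) gap 15.1 grip 20.7
t5.98 L(-108.3 -80.5 131.3) rot [1.798e+02 1.000e-01 7.170e+01] F(6.9 -4.7 3.8) gap 15.0 grip 20.7
t6.15 L(-110.3 -80.5 131.4) rot [1.798e+02 1.000e-01 7.170e+01] F(6.9 -4.6 3.7) gap 15.6 grip 20.7
```

```bash
python3 -m handwheel '[[0.0005,-0.001,0,0,0,0,0.01],[0,-0.001,0,0,0,0,0.01]]' >/dev/null; python3 st.py
python3 -m handwheel '[[0,-0.001,0,0,0,0,0.01],[0,-0.001,0,0,0,0,0.01]]' >/dev/null; python3 st.py
python3 -m handwheel '[[0,-0.001,0,0,0,0,0.01],[0,-0.001,0,0,0,0,0.01]]' >/dev/null; python3 st.py
python3 -m handwheel '[[0,-0.001,0,0,0,0,0.01],[0,-0.001,0,0,0,0,0.01]]' >/dev/null; python3 st.py
```

```text
t6.32 L(-112.3 -79.9 131.3) rot [1.798e+02 1.000e-01 7.170e+01] F(7.3 -3.8 2.9) gap 15.3 grip 20.6
t6.48 L(-114.3 -80.0 131.3) rot [1.798e+02 1.000e-01 7.170e+01] F(7.4 -3.5 2.8) gap 15.3 grip 20.6
t6.65 L(-116.2 -79.9 131.3) rot [1.798e+02 1.000e-01 7.170e+01] F(7.5 -4.9 2.6) gap 15.0 grip 20.6
t6.82 L(-118.2 -79.9 131.3) rot [1.798e+02 1.000e-01 7.170e+01] F(7.8 -3.7 1.0) gap 15.0 grip 20.6
```

No drop yet at a draw of about 53. The pinch itself probably resists the handle's rotation. I'll loosen so the spring alone holds the knob on the +x finger, then re-centre and sweep back while leaning by friction.

```bash
python3 -m handwheel '[[0,-0.002,0,0,0,0,0.01],[0,-0.002,0,0,0,0,0.02],[0,-0.001,0,0,0,0,0.021],[0,0,0,0,0,0,0.021]]' >/dev/null; python3 st.py
python3 -m handwheel '[[-0.002,0,0,0,0,0,0.021],[-0.002,0,0,0,0,0,0.021],[0,0,0,0,0,0,0.021]]' >/dev/null; python3 st.py
python3 -m handwheel '[[0.001,0,0,0,0,0,0.021],[0.001,0,0,0,0,0,0.021],[0.001,0,0,0,0,0,0.021],[0.001,0,0,0,0,0,0.021]]' >/dev/null; python3 st.py
```

```text
t7.15 L(-123.2 -79.8 131.2) rot [1.798e+02 1.000e-01 7.170e+01] F(8.2 -3.7 1.2) gap 20.8 grip 4.1
t7.40 L(-123.5 -83.2 131.0) rot [179.8  -0.   71.7] F(6.8 0.5 2.1) gap 21.3 grip 3.6
t7.73 L(-123.6 -79.7 130.8) rot [1.798e+02 1.000e-01 7.170e+01] F(7.3 -4.7 1.1) gap 21.1 grip 3.7
```

```bash
for i in 1; do :; done
python3 -m handwheel '[[0.0003,0.001,0,0,0,0,0.021],[0.0003,0.001,0,0,0,0,0.021]]' >/dev/null; python3 st.py
python3 -m handwheel '[[0.0003,0.001,0,0,0,0,0.021],[0.0003,0.001,0,0,0,0,0.021]]' >/dev/null; python3 st.py
python3 -m handwheel '[[0.0003,0.001,0,0,0,0,0.021],[0.0003,0.001,0,0,0,0,0.021]]' >/dev/null; python3 st.py
python3 -m handwheel '[[0.0003,0.001,0,0,0,0,0.021],[0.0003,0.001,0,0,0,0,0.021]]' >/dev/null; python3 st.py
```

```text
t7.90 L(-122.1 -79.0 130.6) rot [1.799e+02 1.000e-01 7.170e+01] F(5.1 -3.5 1.6) gap 21.5 grip 2.5
t8.07 L(-119.9 -78.4 130.6) rot [179.9   0.   71.7] F(6.5 -2.0 0.2) gap 21.3 grip 3.1
t8.23 L(-118.0 -77.6 130.6) rot [179.9   0.   71.7] F(6.6 -1.2 -0.1) gap 21.0 grip 3.0
t8.40 L(-116.0 -76.9 130.5) rot [179.9   0.   71.7] F(5.5 -0.9 -0.3) gap 21.0 grip 3.0
```

Fy fell to about -1 N while moving left, so the handle is following freely. I'm testing by moving further left without any x motion.

```bash
python3 -m handwheel '[[0.001,0,0,0,0,0,0.021],[0.001,0,0,0,0,0,0.021]]' >/dev/null; python3 st.py
python3 -m handwheel '[[0.001,0,0,0,0,0,0.021],[0.001,0,0,0,0,0,0.021]]' >/dev/null; python3 st.py
python3 - <<'E'
from h import *
for n,w in(("side",(140,280,260,420)),("top",(180,300,280,420))):
    p,d=r.snapshot(n); a,b,c,e=w; cv2.imwrite(f"pics/{n}3.png",cv2.resize(p[a:b,c:e],None,fx=4,fy=4,interpolation=cv2.INTER_CUBIC))
E
```

```text
t8.57 L(-116.0 -75.0 130.4) rot [179.9   0.   71.7] F(6.6 -2.1 -1.4) gap 20.9 grip 3.4
t8.73 L(-116.1 -73.0 130.3) rot [179.9   0.   71.7] F(7.1 -1.9 -1.4) gap 21.2 grip 3.4
```

View pics/side3.png

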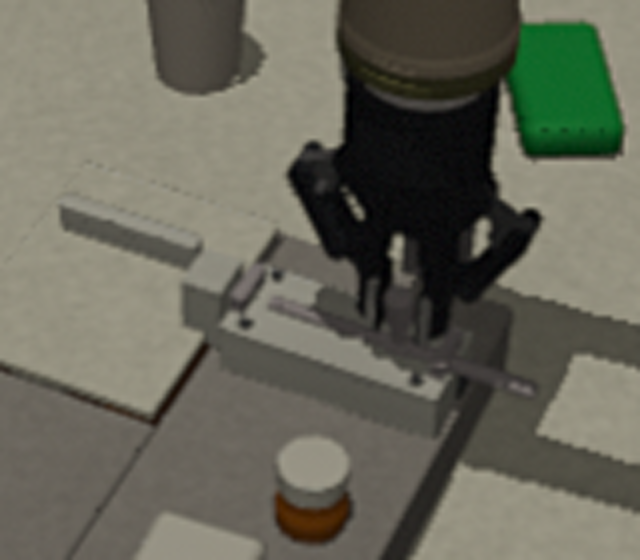

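The picture shows the bolt drawn well out of the lug. Its rod pokes out at the right of the lock, at crop (530,390), and the knob is between the fingers at (400,305). The side force of about 2 N is below the 4.7 N slip level, so the knob is probably following. I'll go on along the arc.

```bash
python3 -m handwheel '[[0.0015,0,0.0002,0,0,0,0.021],[0.0015,0,0.0003,0,0,0,0.021]]' >/dev/null; python3 st.py
python3 -m handwheel '[[0.0015,0,0.0004,0,0,0,0.021],[0.0015,0,0.0005,0,0,0,0.021]]' >/dev/null; python3 st.py
python3 - <<'E'
from h import *
p,d=r.snapshot("side"); P=cloud("side",d)
cv2.imwrite("pics/side4.png",cv2.resize(p[185:245,320:400],None,fx=8,fy=8,interpolation=cv2.INTER_CUBIC))
E
```

```text
t9.00 L(-116.1 -70.0 129.9) rot [179.9   0.   71.7] F(6.1 -2.1 -0.5) gap 20.9 grip 3.2
t9.17 L(-116.0 -66.9 129.1) rot [179.9   0.   71.7] F(7.6 -1.2 0.7) gap 21.2 grip 3.0
```

View pics/side4.png

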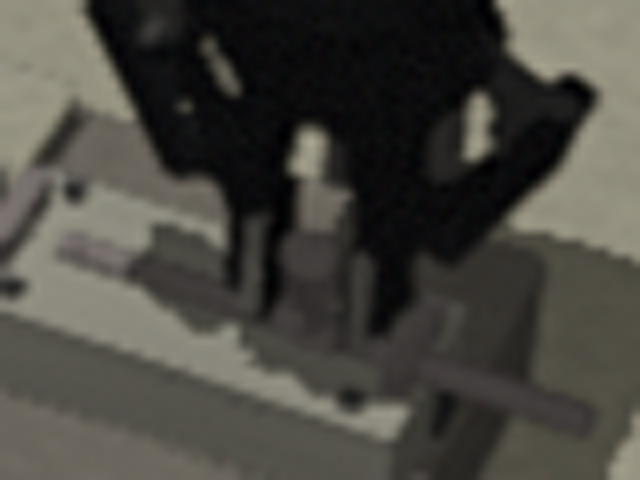

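The knob's top face at crop (310,265) has dropped and tilts towards the left-hand camera, so the handle is following into the notch. I'll swing it on to its stop.

```bash
python3 -m handwheel '[[0.0015,0,0.0006,0,0,0,0.021],[0.0015,0,0.0006,0,0,0,0.021],[0.0015,0,0.0007,0,0,0,0.021],[0.0015,0,0.0007,0,0,0,0.021]]' >/dev/null; python3 st.py
python3 -m handwheel '[[0.0015,0,0.0008,0,0,0,0.021],[0.0015,0,0.0008,0,0,0,0.021]]' >/dev/null; python3 st.py
python3 -m handwheel '[[0.0015,0,0.0008,0,0,0,0.021],[0.0015,0,0.0008,0,0,0,0.021]]' >/dev/null; python3 st.py
```

```text
t9.55 L(-116.0 -60.9 126.6) rot [179.9   0.   71.7] F(6.1 -0.7 0.2) gap 21.2 grip 3.1
t9.72 L(-116.0 -57.9 125.0) rot [179.9   0.   71.7] F(5.3 -0.9 -0.1) gap 20.9 grip 3.1
t9.88 L(-116.0 -54.9 123.3) rot [179.9   0.   71.7] F(7.0 -1.1 -0.1) gap 20.7 grip 3.2
```

```bash
python3 -m handwheel '[[0.001,0,0.0005,0,0,0,0.021],[0.001,0,0.0005,0,0,0,0.021]]' >/dev/null; python3 st.py
python3 -m handwheel '[[0.001,0,0.0003,0,0,0,0.021],[0.001,0,0,0,0,0,0.021]]' >/dev/null; python3 st.py
python3 -m handwheel '[[0.001,0,0,0,0,0,0.021],[0,0,0,0,0,0,0.021]]' >/dev/null; python3 st.py
```

```text
t10.05 L(-116.0 -53.0 122.2) rot [179.9   0.   71.7] F(6.5 -2.5 -1.3) gap 20.7 grip 3.3
t10.22 L(-116.2 -51.3 121.7) rot [1.799e+02 1.000e-01 7.170e+01] F(6.6 -4.4 -1.1) gap 21.0 grip 3.4
t10.38 L(-116.2 -50.4 121.8) rot [1.799e+02 1.000e-01 7.170e+01] F(7.6 -4.3 -1.2) gap 21.0 grip 3.4
```

The handle is at its stop. I'll ease towards home so the notch wall takes the spring, then open and lift.

```bash
python3 -m handwheel '[[0,0.001,0,0,0,0,0.021],[0,0.001,0,0,0,0,0.021],[0,0.001,0,0,0,0,0.021]]' >/dev/null; python3 st.py
python3 -m handwheel '[[0,0.001,0,0,0,0,0.023],[0,0.001,0,0,0,0,0.025],[0,0,0,0,0,0,0.03],[0,0,0,0,0,0,0.04],[0,0,0,0,0,0,0.04]]' >/dev/null; python3 st.py
python3 -m handwheel '[[0,0,-0.01,0,0,0,0.04],[0,0,-0.015,0,0,0,0.04],[0,0,-0.02,0,0,0,0.04],[0,0,-0.02,0,0,0,0.04],[0,0,0,0,0,0,0.02]]' >/dev/null; python3 st.py
python3 - <<'E'
from h import *
p,d=r.snapshot("side")
cv2.imwrite("pics/side5.png",cv2.resize(p[140:260,270:430],None,fx=4.5,fy=4.5,interpolation=cv2.INTER_CUBIC))
E
```

```text
t10.63 L(-113.3 -50.4 121.8) rot [1.80e+02 1.00e-01 7.17e+01] F(5.2 -3.4 -1.3) gap 21.3 grip 2.9
t11.05 L(-112.1 -49.7 121.3) rot [-179.9   -0.    71.7] F(-0.4 0.1 0.3) gap 40.2 grip 0.0
t11.47 L(-109.1 -49.5 192.1) rot [179.6  -0.   71.7] F(0.8 0.6 1.3) gap 29.0 grip 0.0
```

View pics/side5.png

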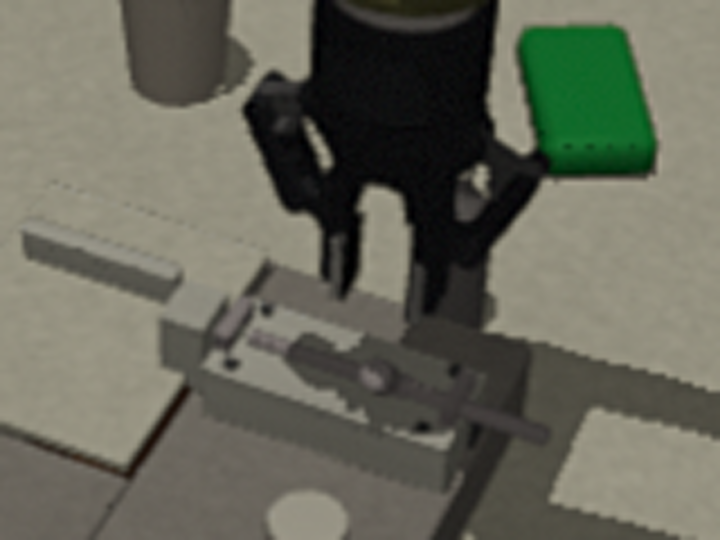

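The handle is parked: the knob is leaned over at crop (378,378), the bolt is held back and the fingers are off it. Next I go to the bare side of the lid bar with the fingers shut.

```bash
python3 -m handwheel '[[-0.0154,0.0294,0,0,0,0,0],[-0.0154,0.0294,0,0,0,0,0],[-0.0154,0.0294,0,0,0,0,0],[-0.0154,0.0294,0,0,0,0,0],[-0.0154,0.0294,0,0,0,0,0],[-0.0154,0.0294,0,0,0,0,0],[0,0,0,0,0,0,0],[0,0,0,0,0,0,0]]' >/dev/null; python3 st.py
python3 - <<'E'
from h import *
p,d=r.snapshot("side")
cv2.imwrite("pics/side6.png",cv2.resize(p[100:280,200:400],None,fx=3,fy=3,interpolation=cv2.INTER_CUBIC))
d=np.load("top0.npy"); P=cloud("top",d).reshape(-1,3); a=np.radians(-18.33); R=np.array([[np.cos(a),-np.sin(a)],[np.sin(a),np.cos(a)]])
L=(P[:,:2]-[600.4,-67.9])@R; m=(abs(L[:,0]-67.5)<50)&(abs(L[:,1]+111)<20)&(abs(P[:,2]-86)<3)
print("bar",L[m].mean(0),L[m].min(0),L[m].max(0)); m=(abs(L[:,0]-67)<40)&(L[:,1]<-125)&(L[:,1]>-160);print("lid z",np.median(P[m][:,2]))
E
```

```text
t12.18 L(65.0 -142.9 184.2) rot [-179.8   -0.    71.6] F(-0.2 -0.5 0.3) gap 0.0 grip 0.0
bar [  66.72358111 -111.46070603] [  22.49625646 -117.39557121] [ 112.21807184 -105.30222466]
lid z 64.4779256153887
```

View pics/side6.png

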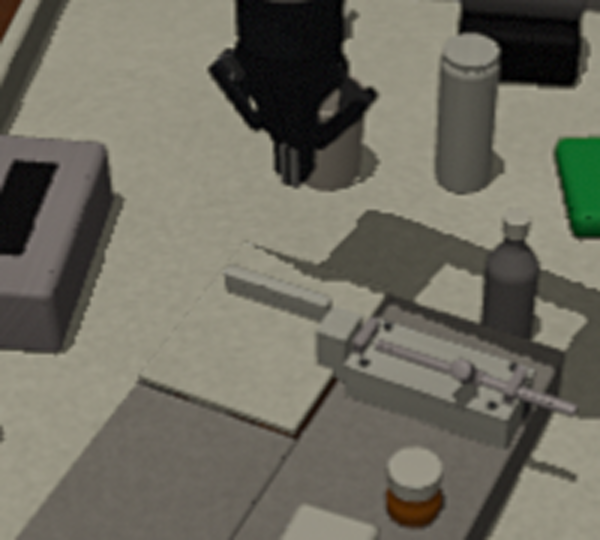

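The shut fingers at crop (292,175) are beyond the bar at (278,285), and the handle is still parked at (462,370). The measured bar position (66.7, -111.5, 86) matches the given one. I'll lower to tips at about z 73.

```bash
python3 -m handwheel '[[0,0,0.02,0,0,0,0],[0,0,0.02,0,0,0,0],[0,0,0.02,0,0,0,0],[0,0,0.016,0,0,0,0],[0,0,0.01,0,0,0,0],[0,0,0.006,0,0,0,0],[0,0,0,0,0,0,0]]' >/dev/null; python3 st.py
python3 -m handwheel '[[0.003,0,0,0,0,0,0],[0.003,0,0,0,0,0,0],[0.003,0,0,0,0,0,0],[0.003,0,0,0,0,0,0],[0.003,0,0,0,0,0,0],[0.003,0,0,0,0,0,0],[0.003,0,0,0,0,0,0],[0.003,0,0,0,0,0,0]]' >/dev/null; python3 st.py
```

```text
t12.82 L(63.8 -141.4 93.7) rot [-179.9   -0.    71.7] F(0.0 0.1 -1.0) gap -0.0 grip 0.0
t13.48 L(65.2 -117.9 95.1) rot [180.    0.   71.7] F(0.8 -2.3 1.2) gap -0.5 grip 0.9
```

The lid is sliding at about 2 N. I'll continue to the stop.

```bash
python3 -m handwheel '[[0.006,0,0,0,0,0,0],[0.008,0,0,0,0,0,0],[0.008,0,0,0,0,0,0],[0.008,0,0,0,0,0,0],[0.008,0,0,0,0,0,0],[0.008,0,0,0,0,0,0],[0.008,0,0,0,0,0,0],[0.008,0,0,0,0,0,0]]' >/dev/null; python3 st.py
python3 -m handwheel '[[0.008,0,0,0,0,0,0],[0.008,0,0,0,0,0,0],[0.008,0,0,0,0,0,0],[0.008,0,0,0,0,0,0],[0.008,0,0,0,0,0,0],[0.007,0,0,0,0,0,0],[0.006,0,0,0,0,0,0],[0.005,0,0,0,0,0,0]]' >/dev/null; python3 st.py
python3 -m handwheel '[[0.003,0,0,0,0,0,0],[0.003,0,0,0,0,0,0],[0.002,0,0,0,0,0,0],[0.002,0,0,0,0,0,0]]' >/dev/null; python3 st.py
```

```text
t14.15 L(64.9 -55.1 94.7) rot [-180.     0.    71.7] F(2.5 -2.0 1.0) gap 0.1 grip 1.0
t14.82 L(64.8 2.8 94.7) rot [-180.    -0.    71.7] F(0.8 -2.0 0.2) gap -0.2 grip 0.9
t15.15 L(64.8 12.0 94.7) rot [-180.     0.    71.7] F(-0.2 -1.5 0.3) gap 0.1 grip 0.8
```

```bash
python3 -m handwheel '[[0.0015,0,0,0,0,0,0],[0.0015,0,0,0,0,0,0],[0.0015,0,0,0,0,0,0],[0.0015,0,0,0,0,0,0]]' >/dev/null; python3 st.py
python3 -m handwheel '[[0.001,0,0,0,0,0,0],[0.001,0,0,0,0,0,0]]' >/dev/null; python3 st.py
python3 -m handwheel '[[0.001,0,0,0,0,0,0],[0.001,0,0,0,0,0,0]]' >/dev/null; python3 st.py
```

```text
t15.48 L(64.8 18.0 94.7) rot [-180.     0.    71.7] F(0.2 -1.6 0.9) gap 0.3 grip 0.8
t15.65 L(64.8 20.0 94.7) rot [-180.     0.    71.7] F(-0.3 -1.5 1.7) gap -0.2 grip 0.8
t15.82 L(64.8 20.4 94.7) rot [-180.     0.2   71.7] F(-1.4 -11.4 1.3) gap -0.4 grip 6.0
```

The stop is reached: Fy jumped to 11 N at the expected position. I'll back off, lift clear, and check.

```bash
python3 -m handwheel '[[-0.002,0,0,0,0,0,0],[-0.005,0,0,0,0,0,0],[-0.008,0,0,0,0,0,0],[0,0,-0.02,0,0,0,0],[0,0,-0.04,0,0,0,0],[0,0,-0.04,0,0,0,0],[0,0,-0.03,0,0,0,0],[0,0,0,0,0,0,0]]' >/dev/null; python3 st.py
python3 -m handwheel '[[-0.035,-0.005,0,0,0,0,0],[-0.035,-0.005,0,0,0,0,0],[-0.035,-0.005,0,0,0,0,0],[-0.035,-0.005,0,0,0,0,0],[-0.035,-0.005,0,0,0,0,0],[-0.035,-0.005,0,0,0,0,0],[0,0,0,0,0,0,0],[0,0,0,0,0,0,0]]' >/dev/null; python3 st.py
python3 - <<'E'
from h import *
p,d=r.snapshot("top"); cv2.imwrite("pics/top7.png",p[60:360,180:560])
q,_=r.snapshot("side"); cv2.imwrite("pics/side7.png",cv2.resize(q[100:360,150:450],None,fx=2,fy=2))
P=cloud("top",d).reshape(-1,3); a=np.radians(-18.33); R=np.array([[np.cos(a),-np.sin(a)],[np.sin(a),np.cos(a)]])
L=(P[:,:2]-[600.4,-67.9])@R; m=(abs(L[:,0]-67.5)<60)&(abs(L[:,1]-38)<25)&(abs(P[:,2]-86)<3)
print("bar",L[m].mean(0),"should be y 38.5")
m=(abs(L[:,0]+110)<30)&(abs(L[:,1]+60)<30)&(P[:,2]>106)&(P[:,2]<140);print("knob",m.sum(),L[m].mean(0),P[m][:,2].max())
E
```

```text
t16.48 L(68.7 7.1 234.7) rot [ 1.792e+02 -1.000e-01  7.170e+01] F(0.9 0.0 2.0) gap 0.0 grip 0.0
t17.15 L(34.6 -205.4 224.5) rot [-180.    -0.    71.5] F(0.6 0.3 0.0) gap -0.3 grip 0.0
bar [67.26347699 38.68771773] should be y 38.5
knob 96 [-108.84173489  -57.24220731] 131.30495219224417
```

View pics/top7.png

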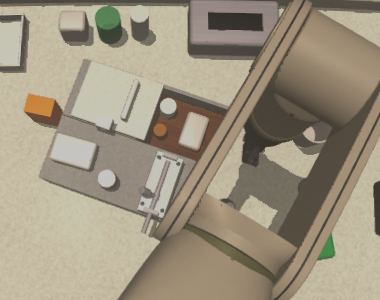

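View pics/side7.png

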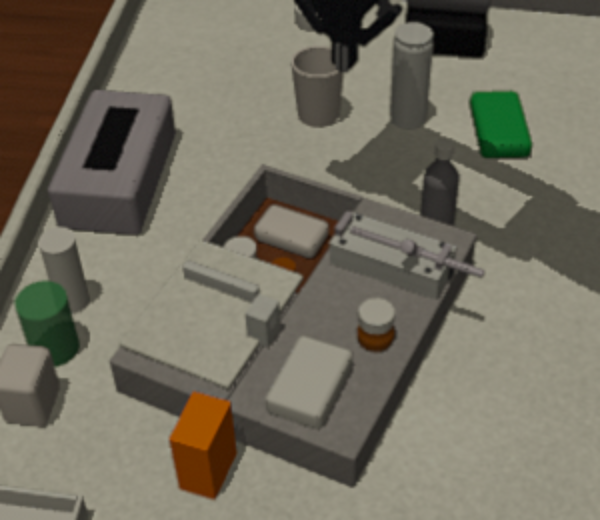

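The pictures show the lid fully open, with its bar at y 38.7 against 38.5 expected. The handle is parked, with the knob at y -57, leaned 23 mm. The jar, soap box, carton, bottle, mug, can and packet are all in place. The arm touches nothing, so I'm handing in.

```bash
python3 -c "
from bench import r
print(r.hand_in())"
```

```text
the job is handed in; nothing more can be done
None
```

The bolt is parked by itself in the side notch, the lid is open to its stop, the toiletries are where they stood, and the job was handed in after about 17 s of robot time; no verdict was returned.

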